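Close the clip-lock box of sharpening stones

TASK

Put the blue lid on the box of sharpening stones so that it sits flat and fully down on the rim, then fold the four orange clips down around the rim one by one until each has clicked fully home. The clips are brittle: press them gently, never with more than 22 N, and leave the other things on the bench where they are.

Things in the scene. Friction and masses are not known exactly. Their poses are not given: they have to be found in the camera images.
- box: open clip-lock storage box, grey with a white rim, heavy with sharpening stones and palm gouges (none higher than 46 mm); it does not move. Body 130 (its x) x 180 (its y) x 85 mm high, wall 3 mm: the mouth is 124 x 174 mm. Origin: centre of its underside, z up
- box_mouth (a point): centre of the box's mouth, level with the rim's top, 85 mm above the box's origin. The white rim flange reaches 8 mm out beyond the body all round. 21 mm below the rim's top a rounded white rib along each side reaches about 12.5 mm out; the thin walls bow, so each rib stands up to 4 mm further in or out, and the lid's clips hook under it
- lid: blue lid, about 0.45 kg, loose: plate 149 (its x) x 199 (its y) x 4 mm, at z 10 to 14 mm. Origin: centre of the underside of its plug, 10 mm below the plate; z up. Seated, the plate rests on the box rim and the lid's origin is 75 mm above the box's. It carries a black handle and four orange clips, and fits either way round (180 degrees)
- lid_plug (a point): centre of the underside of the lid's plug (same point as the lid's origin). The plug is 10 mm deep; its lower half tapers from 122 x 172 mm to 114 x 164 mm at the bottom, so it centres itself in the mouth, and its straight upper half has 1 mm to spare on each side
- lid_handle (a point): middle of the lid's black handle bar, at x = 0, y = 0, z = 36 mm in the lid's frame. The bar runs along the lid's y; it is 14 mm wide (lid x), 12 mm thick (z 30 to 42 mm) and 100 mm long, on two 12 mm posts at its ends; the gap under it is 16 mm
- clip_xp_angle (a joint): angle of the clip on the lid's +x (long side) edge, rad: 0 = hanging down along the box wall (home lies within 0.2 of that: see the clip's tip); 1.57 = folded out level; larger = folded up; stops at 2.4. Its stiff hinge (0.012 N m) runs along the lid's edge, 75.5 mm from the lid's centre at z = 13 mm in the lid's frame, and stays where it is left
- clip_xn_angle (a joint): angle of the clip on the lid's -x (long side) edge, rad: 0 = hanging down along the box wall (home lies within 0.2 of that: see the clip's tip); 1.57 = folded out level; larger = folded up; stops at 2.4. Its stiff hinge (0.012 N m) runs along the lid's edge, 75.5 mm from the lid's centre at z = 13 mm in the lid's frame, and stays where it is left
- clip_yp_angle (a joint): angle of the clip on the lid's +y (short side) edge, rad: 0 = hanging down along the box wall (home lies within 0.2 of that: see the clip's tip); 1.57 = folded out level; larger = folded up; stops at 2.4. Its stiff hinge (0.012 N m) runs along the lid's edge, 100.5 mm from the lid's centre at z = 13 mm in the lid's frame, and stays where it is left
- clip_yn_angle (a joint): angle of the clip on the lid's -y (short side) edge, rad: 0 = hanging down along the box wall (home lies within 0.2 of that: see the clip's tip); 1.57 = folded out level; larger = folded up; stops at 2.4. Its stiff hinge (0.012 N m) runs along the lid's edge, 100.5 mm from the lid's centre at z = 13 mm in the lid's frame, and stays where it is left
- clip_xp: orange clip on the lid's +x (long side) edge: smooth flap 60 mm wide, 3 mm thick, 38 mm long from the hinge, flaring outward by 0.25 rad towards its rolled free edge, with a hook inside. Origin: middle of its hinge; when it hangs closed its x points out of the lid and its z up. Breaks above 22 N
- clip_xp_tip (a point): outermost point of clip_xp's rolled free edge (4 mm thick), at x = 14, z = -37 mm in the clip's frame: press inward here. 0.2 rad before home its bead rides on the rib; 6 to 12 N pushes it past with a click, then it meets a hard stop on the rib and stays hooked. As ribs bow and the lid has play, home is anywhere in -0.2 to 0.2 rad: feel for it. Hooks only if the lid is seated
- clip_xn: orange clip on the lid's -x (long side) edge: smooth flap 60 mm wide, 3 mm thick, 38 mm long from the hinge, flaring outward by 0.25 rad towards its rolled free edge, with a hook inside. Origin: middle of its hinge; when it hangs closed its x points out of the lid and its z up. Breaks above 22 N
- clip_xn_tip (a point): outermost point of clip_xn's rolled free edge (4 mm thick), at x = 14, z = -37 mm in the clip's frame: press inward here. 0.2 rad before home its bead rides on the rib; 6 to 12 N pushes it past with a click, then it meets a hard stop on the rib and stays hooked. As ribs bow and the lid has play, home is anywhere in -0.2 to 0.2 rad: feel for it. Hooks only if the lid is seated
- clip_yp: orange clip on the lid's +y (short side) edge: smooth flap 60 mm wide, 3 mm thick, 38 mm long from the hinge, flaring outward by 0.25 rad towards its rolled free edge, with a hook inside. Origin: middle of its hinge; when it hangs closed its x points out of the lid and its z up. Breaks above 22 N
- clip_yp_tip (a point): outermost point of clip_yp's rolled free edge (4 mm thick), at x = 14, z = -37 mm in the clip's frame: press inward here. 0.2 rad before home its bead rides on the rib; 6 to 12 N pushes it past with a click, then it meets a hard stop on the rib and stays hooked. As ribs bow and the lid has play, home is anywhere in -0.2 to 0.2 rad: feel for it. Hooks only if the lid is seated
- clip_yn: orange clip on the lid's -y (short side) edge: smooth flap 60 mm wide, 3 mm thick, 38 mm long from the hinge, flaring outward by 0.25 rad towards its rolled free edge, with a hook inside. Origin: middle of its hinge; when it hangs closed its x points out of the lid and its z up. Breaks above 22 N
- clip_yn_tip (a point): outermost point of clip_yn's rolled free edge (4 mm thick), at x = 14, z = -37 mm in the clip's frame: press inward here. 0.2 rad before home its bead rides on the rib; 6 to 12 N pushes it past with a click, then it meets a hard stop on the rib and stays hooked. As ribs bow and the lid has play, home is anywhere in -0.2 to 0.2 rad: feel for it. Hooks only if the lid is seated
- gouge: palm gouge with a pale wooden handle, lying on the bench between box and lid, 125 mm long along its x, 27 mm thick; bystander. Origin: centre of its underside
- eraser: yellow eraser, 45 x 22 x 12 mm; bystander. Origin: centre of its underside
- pencil_case: black zipped hard case, 90 x 165 x 32 mm, on a notebook; bystander. Origin: centre of its underside
- blank: half-carved pale wooden mirror plate with a loop handle, 190 x 78 x 10 mm; bystander. Origin: centre of its underside
- oilstone: grey oilstone in a dark wooden tray, 70 x 190 x 32 mm; bystander. Origin: centre of its underside
Mind the look-alikes: they are no part of the job. There is more than one size of the lid; the job needs the larger.

How it is judged:
By the outcome, as a careful person would: the job done as asked, in the order asked, and still so for the second after the job is handed in, with the robot touching nothing.
It also fails if it takes over 70 s, if anything falls off the work surface, if the arm or the gripper's body presses on something with over 40 N, if the wrist force passes 120 N, or if a joint passes its speed limit or range.

ROBOT

A 6-joint arm with a two-finger parallel gripper is mounted at the origin on the work surface. World frame = base frame: x ahead of the robot, y to its left, z up, the work surface at z = 0. Lengths are in m, angles in rad, forces in N, time in s.
With the tool pointing down it reaches from about 0.3 to 0.825 m from the base axis. Payload 5.4 kg.
Tool frame: the origin (TCP) lies midway between the tips of the shut fingers; the grasp point (between the pads) lies 19 mm behind it; z points along the fingers, y is the line along which they close (so a half turn about z gives the same grasp; the last joint's range is limited). The gripper opens to 92 mm and grips with 3 to 60 N. Pads are 20 mm wide; open, the fingers measure 128 mm over their backs; the gripper's body (75 mm by 189 mm) begins 69 mm behind the grasp point.
Start: joints at [1.011, 0.158, 1.597, -0, 1.386, -0.21], TCP at [0.197, 0.54, 0.215] pointing down, gripper open.
Joint ranges: [-2.91, 2.91], [-0.94, 2.29], [0.18, 2.7], [-1.29, 4.43], [0.17, 2.64], [-3, 3]. Speed limits (rad/s): [2.57, 2.57, 3.14, 3.14, 3.14, 3.14].

INTERFACE

Orientations are given as a rotation vector (axis times angle).
In Python, from rig import env, capture, get_calibration gives the robot as it stands.
- The arm moves only by the tool drive_tool, never from a script. Its argument "motion" is a list of rows, each an object with "xyz": the shift along the world's x, y, z in m, a list of three; "dr": the turn, a rotation vector about the world's x, y, z in rad, a list of three; "grip": the gripper's target within -1 to 1 (fully open at 1, half-way at 0, shut at -1). In form: [{"xyz": [x, y, z], "dr": [ax, ay, az], "grip": grip}, ...]. A call has 1 to 12 rows; each row shifts and turns the commanded pose from where the row before left it; what a row does not reach is not made up. A row lasts 1/12 s, in which the tool goes at most 41.7 mm and 7.16 degrees, less where a joint would pass 70% of its speed; a pose out of reach is approached as far as the arm can. A call with a gripper value outside its range is refused whole. The fingers move at their own pace and stop on an object; "squeeze" is the grip in N (left out, the last holds). Time passes only in rows, so rows that do not move let the fingers close. It gives the time, the measured TCP pose, the force, the opening and the grip force at its end, in the units of the state.
- env.get_obs(): the state, without advancing time (a new reading comes with each control period).
- capture(name): name is "scene" or "top" or "wrist"; returns (picture, depth): 400x640x3 uint8, red, green, blue; 400x640 float32, m along the optical axis (not along the pixel's ray), 0 where there is no reading.
- get_calibration(name): a dict with "fx", "fy", "cx", "cy" (pixels), "D" ([k1, k2, p1, p2, k3] as OpenCV has them; the pictures are not rectified), "xyz" and "attitude" of the camera in the world; the wrist camera has in their place "hand_eye" (4x4, takes a point from camera to tool coordinates, whose origin is the TCP and whose axes are the flange's). Camera axes: x right, y down, z forward; pixel columns grow to the right and rows downward; lengths in m; the calibration is good to about 2 mm. A picture is of the moment at which its call begins: read the wrist's pose just before it. get_calibration takes no time and is no camera call.
- env.finish_job(): hands the job in; it is judged then, once.
The state is a dict: "t": time; "qpos": joint angles; "qvel": joint speeds; "joint_torque": joint torques, N m; "position": TCP position; "ee_rot": TCP orientation; "force": force on the tool from outside, world axes, zero at the start; "moment": the same for the moment, N m; "finger_gap": finger opening in m; "grasp_force": force on a finger pad.
Only numpy, scipy, OpenCV 4.12 (cv2) and the standard library are available. Lean on these libraries where they do the work, as an engineer would, in place of code of your own. Each camera call takes 0.05 s, during which the arm holds its last target. There are 200 camera calls.

## Working session

There is one attempt and no reset: what is moved stays moved. The work goes in short steps, Python scripts to look and compute and a tool call to move; the robot and the scene stay as the last step left them, time stands still between calls to the robot, and variables do not carry over. Pictures are saved under pics/ and viewed, at most 10 in all, crops included, and the job is handed in when it is done.

Besides the shell and the picture viewer there is one more tool, called after "Request:" by a JSON object that holds its "op" and its "data". drive_tool: Moves the arm, as the interface text tells. Its arguments: {"type":"object","properties":{"motion":{"type":"array","items":{"type":"object","properties":{"xyz":{"type":"array","items":{"type":"number"}},"dr":{"type":"array","items":{"type":"number"}},"grip":{"type":"number"}}}},"squeeze":{"type":"number"}},"required":["motion"]}

```bash
ls; mkdir -p pics; cat > h.py <<'E'
import numpy as np, cv2
from scipy.spatial.transform import Rotation as R
from rig import env, capture, get_calibration
def pose(name):
    c=get_calibration(name)
    if 'hand_eye' in c:
        o=env.get_obs(); T=np.eye(4); T[:3,:3]=R.from_rotvec(o['ee_rot']).as_matrix(); T[:3,3]=o['position']
        T=T@np.array(c['hand_eye'])
    else:
        T=np.eye(4); a=np.array(c['attitude']); T[:3,:3]=a if a.shape==(3,3) else R.from_rotvec(a).as_matrix(); T[:3,3]=c['xyz']
    K=np.array([[c['fx'],0,c['cx']],[0,c['fy'],c['cy']],[0,0,1.]])
    return K,np.array(c['D'],float),T
def snap(name,fn=None):
    P=pose(name); im,d=capture(name)
    if fn: cv2.imwrite('pics/'+fn,im[:,:,::-1])
    return im,d,P
def onplane(uv,P,z):
    K,D,T=P; uv=np.asarray(uv,float).reshape(-1,1,2)
    n=cv2.undistortPoints(uv,K,D)[:,0]; r=np.c_[n,np.ones(len(n))]@T[:3,:3].T
    return T[:3,3]+r*((z-T[2,3])/r[:,2])[:,None]
def cloud(d,P):
    K,D,T=P; v,u=np.mgrid[:d.shape[0],:d.shape[1]]
    n=cv2.undistortPoints(np.c_[u.ravel(),v.ravel()].astype(float).reshape(-1,1,2),K,D)[:,0]
    p=np.c_[n,np.ones(len(n))]*d.reshape(-1,1)
    return (p@T[:3,:3].T+T[:3,3]).reshape(*d.shape,3)
E
python3 - <<'E'
from h import *
for n in('scene','top','wrist'): print(n,get_calibration(n))
print(env.get_obs())
a,_,_=snap('top','top0.png'); b,_,_=snap('scene','scene0.png')
E
```

```text
pics
scene {'fx': 491.5451310521377, 'fy': 491.5451310521377, 'cx': 320.89739956176055, 'cy': 204.18658171931924, 'D': array([-0.10348026,  0.        ,  0.        ,  0.        ,  0.        ]), 'xyz': array([1.32127954, 0.38963714, 0.97675518]), 'attitude': array([-1.3813414 , -2.18445619,  0.88905089])}
top {'fx': 398.4690196021683, 'fy': 398.4690196021683, 'cx': 319.7782647216444, 'cy': 207.592712539142, 'D': array([-0.011877,  0.      ,  0.      ,  0.      ,  0.      ]), 'xyz': array([0.30266457, 0.00335806, 1.07655698]), 'attitude': array([-2.21694392,  1.97474183, -0.20931315])}
wrist {'fx': 292.5593038415961, 'fy': 292.5593038415961, 'cx': 318.77018504590444, 'cy': 199.318423055058, 'D': array([-0.01956672,  0.        ,  0.        ,  0.        ,  0.        ]), 'hand_eye': array([[-3.26627848e-04, -9.71586574e-01, -2.36684226e-01,
         6.67202490e-02],
       [ 9.99999895e-01, -2.41115716e-04, -3.90237333e-04,
        -4.97746819e-04],
       [ 3.22081066e-04, -2.36684329e-01,  9.71586550e-01,
        -1.69762339e-01],
       [ 0.00000000e+00,  0.00000000e+00,  0.00000000e+00,
         1.00000000e+00]])}
{'t': 0.0, 'qpos': array([ 1.01088153e+00,  1.59046988e-01,  1.59820689e+00,  1.06254917e-05,
        1.38619802e+00, -2.10100313e-01]), 'qvel': array([ 0.00077339, -0.0010598 ,  0.00164438,  0.00148277,  0.00081057,
       -0.00055521]), 'joint_torque': array([ 4.13710140e-04, -3.85576594e+01, -3.22105157e+01,  7.01681944e-02,
        3.78756307e-02, -2.00587074e-04]), 'position': array([0.19674778, 0.53963524, 0.21363277]), 'ee_rot': array([-5.46569513e-01, -3.09296156e+00,  2.69992771e-03]), 'force': array([0.27876848, 0.47785116, 0.63185008]), 'moment': array([-0.04796296, -0.00477341,  0.07958673]), 'grasp_force': 0.0, 'finger_gap': 0.09201409681129978}
```

View pics/top0.png

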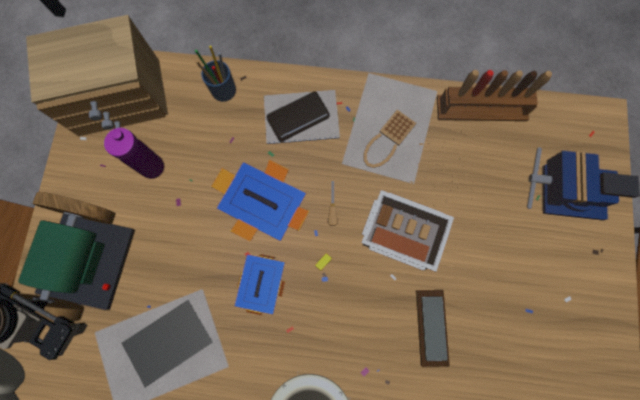

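View pics/scene0.png

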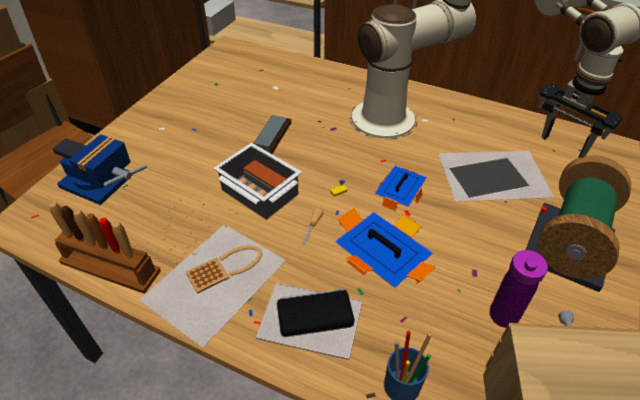

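The top view shows the large lid at px (262,201) with its clips folded out, the small lid at (260,284), and the box at (408,231). The gouge lies at (333,205) and the eraser at (323,262). Next I'll measure the lid and the box.

```bash
cat >> h.py <<'E'
def rect(p):
    (c,s,a)=cv2.minAreaRect(p[:,:2].astype(np.float32)*1000); return np.round(c,1),np.round(s,1),round(a,1)
def biggest(m,near=None,ball=150):
    n,l,s,c=cv2.connectedComponentsWithStats(m.astype(np.uint8))
    i=[k for k in range(1,n) if near is None or np.hypot(*(c[k]-near))<ball]
    k=max(i,key=lambda k:s[k,4]); v,u=np.nonzero(l==k); return np.c_[u,v],c[k]
E
python3 - <<'E'
from h import *
for name,ln,bn in(('top',(262,201),(408,231)),('scene',(384,248),(257,175))):
    im,d,P=snap(name); C=cloud(d,P)
    hsv=cv2.cvtColor(im,cv2.COLOR_RGB2HSV); H,S,V=[hsv[...,i].astype(int) for i in range(3)]
    z=C[...,2]
    blue=(H>100)&(H<125)&(S>120)&(V>80)
    p,c=biggest(blue,ln,40); hull=cv2.convexHull(p.astype(np.int32))[:,0]
    print(name,'lid',rect(onplane(hull,P,0.014)), 'z med',np.median(z[p[:,1],p[:,0]]))
    x0,y0=p.min(0);x1,y1=p.max(0)
    m=np.zeros(V.shape,bool); m[y0:y1,x0:x1]=True
    ins=cv2.fillConvexPoly(np.zeros(V.shape,np.uint8),hull.astype(np.int32),1)>0
    ins=cv2.erode(ins.astype(np.uint8),np.ones((9,9)))>0
    q,c=biggest((V<60)&ins); print('handle',rect(onplane(q,P,0.042)),'z',np.nanpercentile(z[q[:,1],q[:,0]],[10,50,90]))
    # orange clips
    o=(H>6)&(H<20)&(S>190)&(V>120)
    xy=C[...,:2]; L=np.array(rect(onplane(hull,P,.014))[0])/1000
    n,l,s,cc=cv2.connectedComponentsWithStats((o&(np.hypot(*(xy-L).transpose(2,0,1))<.17)).astype(np.uint8))
    for k in range(1,n):
        if s[k,4]>40:
            pts=C[l==k]; print(' clip',s[k,4],cc[k],np.median(pts,0).round(3),'zr',np.percentile(pts[:,2],[5,95]).round(3))
    # box rim by depth
    mm=(np.abs(z-0.085)<.008)&(V>110)&(S<60)
    p,c=biggest(mm,bn,40); print('box',len(p),c,rect(onplane(cv2.convexHull(p.astype(np.int32))[:,0],P,.085)),'z',np.median(z[p[:,1],p[:,0]]))
E
```

```text
top lid (array([536.2, 198.7]), array([195.3, 145.8]), 69.6) z med 0.014542355267995521
handle (array([534.2, 196.6]), array([95.6,  9.5]), 69.0) z [0.03948029 0.04234376 0.04486387]
 clip 207 [276.10628019 170.26570048] [0.622 0.167 0.029] zr [0.02  0.038]
 clip 43 [224.72093023 179.79069767] [0.58  0.305 0.024] zr [0.019 0.029]
 clip 157 [298.41401274 217.94267516] [0.497 0.089 0.028] zr [0.02  0.036]
 clip 186 [242.97311828 229.79569892] [0.449 0.234 0.024] zr [0.018 0.028]
box 1138 [407.46924429 230.60720562] (array([ 488.3, -191.8]), array([196.5, 146.7]), 75.2) z 0.08477173975704216
scene lid (array([537.7, 195.7]), array([197.3, 148.1]), 69.5) z med 0.015280281714773802
handle (array([547.4, 197.8]), array([104.2,  26.5]), 69.7) z [0.03069722 0.04174909 0.04444199]
 clip 126 [389.3968254  203.81746032] [0.389 0.158 0.016] zr [0.003 0.028]
 clip 312 [349.63141026 219.07371795] [0.498 0.086 0.027] zr [0.015 0.038]
 clip 237 [358.08438819 264.51054852] [0.628 0.163 0.028] zr [0.015 0.04 ]
 clip 281 [420.76512456 271.44128114] [0.581 0.307 0.027] zr [0.019 0.035]
box 709 [257.4471086  173.14245416] (array([ 489.3, -195. ]), array([198.1, 149.3]), 75.1) z 0.08611661905299228
```

Request:
{"op": "drive_tool", "data": {"motion": [{"xyz": [0.026,-0.026,0],"dr": [0,0,-0.1],"grip": 0.3},{"xyz": [0.026,-0.026,0],"dr": [0,0,-0.1],"grip": 0.3},{"xyz": [0.026,-0.026,0],"dr": [0,0,-0.1],"grip": 0.3},{"xyz": [0.026,-0.026,0],"dr": [0,0,-0.1],"grip": 0.3},{"xyz": [0.026,-0.026,0],"dr": [0,0,-0.1],"grip": 0.3},{"xyz": [0.026,-0.026,0],"dr": [0,0,-0.1],"grip": 0.3},{"xyz": [0.026,-0.026,0],"dr": [0,0,-0.1],"grip": 0.3},{"xyz": [0.026,-0.026,0],"dr": [0,0,-0.1],"grip": 0.3},{"xyz": [0.026,-0.026,0],"dr": [0,0,-0.1],"grip": 0.3},{"xyz": [0.026,-0.026,0],"dr": [0,0,-0.1],"grip": 0.3},{"xyz": [0.026,-0.026,0],"dr": [0,0,-0.1],"grip": 0.3},{"xyz": [0.026,-0.026,0],"dr": [0,0,-0.1],"grip": 0.3}]}}

```text
t: 1.2
position: [0.51, 0.2266, 0.2145]
ee_rot: [-2.204, -2.239, 0.0]
force: [0.2, 0.9, -0.6]
finger_gap: 0.0596
grasp_force: 0.0
```

Request:
{"op": "drive_tool", "data": {"motion": [{"xyz": [0.009,-0.01,0],"dr": [0,0,-0.1],"grip": 0.3},{"xyz": [0.009,-0.01,0],"dr": [0,0,-0.1],"grip": 0.3},{"xyz": [0.009,-0.01,0],"dr": [0,0,-0.1],"grip": 0.3},{"xyz": [0,0,0],"dr": [0,0,-0.08],"grip": 0.3},{"xyz": [0,0,0],"dr": [0,0,0],"grip": 0.3},{"xyz": [0,0,0],"dr": [0,0,0],"grip": 0.3}]}}

```text
t: 1.7
position: [0.5359, 0.1981, 0.2143]
ee_rot: [-2.58, -1.792, 0.001]
force: [-0.5, 0.0, 0.5]
finger_gap: 0.0598
grasp_force: 0.0
```

```bash
python3 - <<'E'
from h import *
im,d,P=snap('wrist','w_lid.png')
hsv=cv2.cvtColor(im,cv2.COLOR_RGB2HSV); H,S,V=[hsv[...,i].astype(int) for i in range(3)]
p,c=biggest((H>100)&(H<125)&(S>120)&(V>60)); print('lid',c,rect(onplane(cv2.convexHull(p.astype(np.int32))[:,0],P,0.014)))
o=env.get_obs(); print(o['position'],o['ee_rot'],o['force'],R.from_rotvec(o['ee_rot']).as_matrix().round(3)[:,1])
E
```

```text
lid [319.56122323 173.3708679 ] (array([536.2, 197.4]), array([196.1, 147.5]), 69.5)
[0.53574795 0.19835366 0.21438051] [-2.57981967e+00 -1.79221748e+00  6.75940387e-04] [ 0.88688762 -0.20059637  0.69153839] [ 0.937 -0.349 -0.001]
```

View pics/w_lid.png

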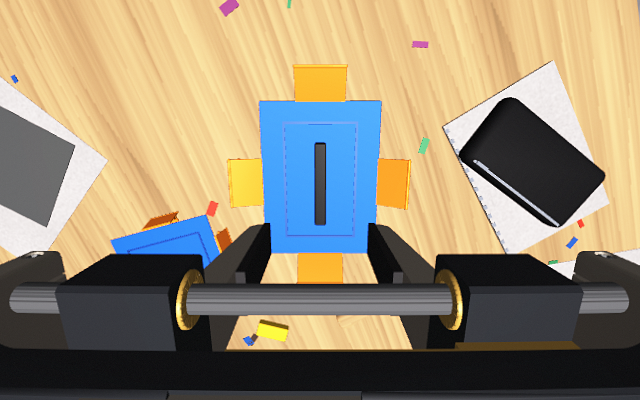

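The wrist view shows the lid aligned with the fingers, centred at (536,197) mm with its long axis at 69.5°. Next I look at the box from the same height.

Request:
{"op": "drive_tool", "data": {"motion": [{"xyz": [-0.005,-0.039,0],"dr": [0,0,0.01],"grip": 0.3},{"xyz": [-0.005,-0.039,0],"dr": [0,0,0.01],"grip": 0.3},{"xyz": [-0.005,-0.039,0],"dr": [0,0,0.01],"grip": 0.3},{"xyz": [-0.005,-0.039,0],"dr": [0,0,0.01],"grip": 0.3},{"xyz": [-0.005,-0.039,0],"dr": [0,0,0.01],"grip": 0.3},{"xyz": [-0.005,-0.039,0],"dr": [0,0,0.01],"grip": 0.3},{"xyz": [-0.005,-0.039,0],"dr": [0,0,0.01],"grip": 0.3},{"xyz": [-0.005,-0.039,0],"dr": [0,0,0.01],"grip": 0.3},{"xyz": [-0.005,-0.039,0],"dr": [0,0,0.01],"grip": 0.3},{"xyz": [-0.002,-0.04,0],"dr": [0,0,0.01],"grip": 0.3},{"xyz": [0,0,0],"dr": [0,0,0],"grip": 0.3},{"xyz": [0,0,0],"dr": [0,0,0],"grip": 0.3}]}}

```text
t: 2.75
position: [0.4887, -0.194, 0.2145]
ee_rot: [-2.491, -1.914, -0.0]
force: [-0.4, -0.6, -0.2]
finger_gap: 0.0598
grasp_force: 0.0
```

```bash
python3 - <<'E'
from h import *
im,d,P=snap('wrist','w_box.png'); C=cloud(d,P); z=C[...,2]
S=cv2.cvtColor(im,cv2.COLOR_RGB2HSV)[...,1].astype(int); V=im.max(2).astype(int)
p,c=biggest((np.abs(z-.085)<.006)&(V>110)&(S<60)); print('box',c,len(p),np.median(z[p[:,1],p[:,0]]),rect(onplane(cv2.convexHull(p.astype(np.int32))[:,0],P,0.085)),p.min(0),p.max(0))
o=env.get_obs(); print(o['position'],R.from_rotvec(o['ee_rot']).as_matrix().round(3)[:,1])
E
```

```text
box [316.61905835 138.98445596] 4439 0.08466694949700965 (array([ 494.9, -163.9]), array([132.9, 146.2]), 75.1) [244  95] [392 225]
[ 0.48893087 -0.19260076  0.21446479] [ 0.967 -0.256 -0.   ]
```

View pics/w_box.png

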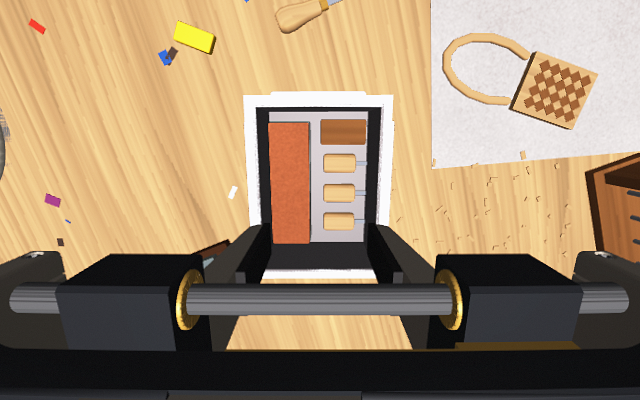

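The box stands clear: its rim's far edge is at row 95 and the gripper hides the near end. From the far edge the centre comes to about (487.5,-193.5) mm, with the long axis at 75.1°. Now back to the lid to grasp the handle.

Request:
{"op": "drive_tool", "data": {"motion": [{"xyz": [0.005,0.039,0],"dr": [0,0,-0.01],"grip": 0.3},{"xyz": [0.005,0.039,0],"dr": [0,0,-0.01],"grip": 0.3},{"xyz": [0.005,0.039,0],"dr": [0,0,-0.01],"grip": 0.3},{"xyz": [0.005,0.039,0],"dr": [0,0,-0.01],"grip": 0.3},{"xyz": [0.005,0.039,0],"dr": [0,0,-0.01],"grip": 0.3},{"xyz": [0.005,0.039,0],"dr": [0,0,-0.01],"grip": 0.3},{"xyz": [0.005,0.039,-0.01],"dr": [0,0,-0.01],"grip": 0.3},{"xyz": [0.005,0.039,-0.01],"dr": [0,0,-0.01],"grip": 0.3},{"xyz": [0.005,0.039,-0.01],"dr": [0,0,-0.01],"grip": 0.3},{"xyz": [0.0025,0.0395,-0.01],"dr": [0,0,-0.009],"grip": 0.3},{"xyz": [0,0,-0.035],"dr": [0,0,0],"grip": 0.3},{"xyz": [0,0,-0.035],"dr": [0,0,0],"grip": 0.3}]}}

```text
t: 3.8
position: [0.5367, 0.2024, 0.1054]
ee_rot: [2.573, 1.8, 0.007]
force: [-0.8, -0.6, -0.1]
finger_gap: 0.0597
grasp_force: 0.0
```

Request:
{"op": "drive_tool", "data": {"motion": [{"xyz": [0,0,-0.035],"dr": [0,0,0],"grip": 0.3},{"xyz": [0,0,-0.025],"dr": [0,0,0],"grip": 0.3},{"xyz": [0,0,-0.015],"dr": [0,0,0],"grip": 0.3},{"xyz": [0,0,-0.01],"dr": [0,0,0],"grip": 0.3},{"xyz": [0,0,0],"dr": [0,0,0],"grip": 0.3},{"xyz": [0,0,0],"dr": [0,0,0],"grip": -1},{"xyz": [0,0,0],"dr": [0,0,0],"grip": -1},{"xyz": [0,0,0],"dr": [0,0,0],"grip": -1},{"xyz": [0,0,0],"dr": [0,0,0],"grip": -1},{"xyz": [0,0,0],"dr": [0,0,0],"grip": -1},{"xyz": [0,0,0],"dr": [0,0,0],"grip": -1},{"xyz": [0,0,0],"dr": [0,0,0],"grip": -1}], "squeeze": 40}}

```text
t: 4.8
position: [0.5367, 0.1976, 0.0199]
ee_rot: [2.581, 1.79, 0.001]
force: [1.2, 0.7, -0.3]
finger_gap: 0.0151
grasp_force: 0.0
```

Request:
{"op": "drive_tool", "data": {"motion": [{"xyz": [0,0,0],"dr": [0,0,0],"grip": -1},{"xyz": [0,0,0],"dr": [0,0,0],"grip": -1},{"xyz": [0,0,0],"dr": [0,0,0],"grip": -1},{"xyz": [0,0,0.01],"dr": [0,0,0],"grip": -1},{"xyz": [0,0,0.02],"dr": [0,0,0],"grip": -1},{"xyz": [0,0,0.02],"dr": [0,0,0],"grip": -1},{"xyz": [0,0,0],"dr": [0,0,0],"grip": -1}]}}

```text
t: 5.38
position: [0.5391, 0.1982, 0.0734]
ee_rot: [2.579, 1.789, 0.009]
force: [1.5, 0.7, -3.1]
finger_gap: 0.0135
grasp_force: 40.0
```

Request:
{"op": "drive_tool", "data": {"motion": [{"xyz": [0,0,0.03],"dr": [0,0,0],"grip": -1},{"xyz": [0,0,0.03],"dr": [0,0,0],"grip": -1},{"xyz": [-0.0007,-0.0106,0.02],"dr": [0,0,0.008],"grip": -1},{"xyz": [-0.003,-0.025,0],"dr": [0,0,0.01],"grip": -1},{"xyz": [-0.005,-0.04,0],"dr": [0,0,0.01],"grip": -1},{"xyz": [-0.005,-0.04,0],"dr": [0,0,0.01],"grip": -1},{"xyz": [-0.005,-0.04,0],"dr": [0,0,0.01],"grip": -1},{"xyz": [-0.005,-0.04,0],"dr": [0,0,0.01],"grip": -1},{"xyz": [-0.005,-0.04,0],"dr": [0,0,0.01],"grip": -1},{"xyz": [-0.005,-0.04,0],"dr": [0,0,0.01],"grip": -1},{"xyz": [-0.005,-0.04,0],"dr": [0,0,0.01],"grip": -1},{"xyz": [-0.005,-0.035,0],"dr": [0,0,0.01],"grip": -1}]}}

```text
t: 6.38
position: [0.4915, -0.1549, 0.1484]
ee_rot: [-2.49, -1.914, 0.001]
force: [1.2, 1.1, -4.0]
finger_gap: 0.0134
grasp_force: 40.0
```

Request:
{"op": "drive_tool", "data": {"motion": [{"xyz": [-0.003,-0.025,0],"dr": [0,0,0],"grip": -1},{"xyz": [-0.002,-0.015,0],"dr": [0,0,0],"grip": -1},{"xyz": [0,0,0],"dr": [0,0,0],"grip": -1},{"xyz": [0,0,-0.02],"dr": [0,0,0],"grip": -1},{"xyz": [0,0,-0.02],"dr": [0,0,0],"grip": -1},{"xyz": [0,0,0],"dr": [0,0,0],"grip": -1},{"xyz": [0,0,0],"dr": [0,0,0],"grip": -1},{"xyz": [0,0,0],"dr": [0,0,0],"grip": -1}]}}

```text
t: 7.05
position: [0.4882, -0.1925, 0.1101]
ee_rot: [2.49, 1.915, 0.0]
force: [-0.0, 0.5, -2.7]
finger_gap: 0.0132
grasp_force: 40.0
```

```bash
python3 - <<'E'
from h import *
o=env.get_obs(); zz=o['position'][2]-.0195+.014; print(o['position'],R.from_rotvec(o['ee_rot']).as_matrix().round(3)[:,1:],zz)
for name,bn in(('top',(408,231)),('scene',(257,165))):
    im,d,P=snap(name,'hold_%s.png'%name)
    hsv=cv2.cvtColor(im,cv2.COLOR_RGB2HSV); H,S,V=[hsv[...,i].astype(int) for i in range(3)]
    C=cloud(d,P); b=(H>100)&(H<125)&(S>120)&(V>40)&(np.hypot(C[...,0]-.4875,C[...,1]+.1935)<.16)
    p,c=biggest(b); print(name,c,len(p),'z',np.percentile(C[p[:,1],p[:,0],2],[20,50,80]),rect(onplane(cv2.convexHull(p.astype(np.int32))[:,0],P,zz)))
a=cv2.imread('pics/hold_top.png')[130:310,310:510]; b=cv2.imread('pics/hold_scene.png')[60:240,160:360]
cv2.imwrite('pics/hold.png',cv2.resize(np.hstack([a,b]),(800,360)))
E
```

```text
[ 0.4881752  -0.19249321  0.11006692] [[ 0.967  0.   ]
 [-0.256 -0.   ]
 [ 0.    -1.   ]] 0.10456691881366034
top [381.24697987 210.8885906 ] 745 z [0.10275859 0.10411711 0.10563203] (array([ 505.9, -122.4]), array([ 56.1, 146.5]), 73.9)
scene [258.13026052 169.36222445] 1996 z [0.10472179 0.10632713 0.10800418] (array([ 488.7, -195.1]), array([197.6, 149.2]), 75.2)
```

View pics/hold.png

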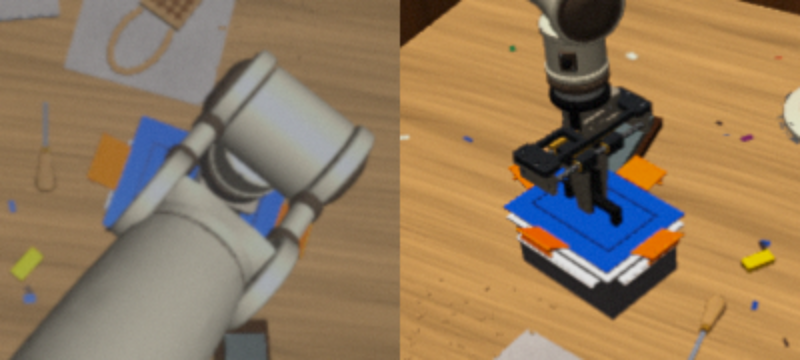

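The lid, held just above the box, matches it in the scene view to within 1 mm and 0.1°. I lower it.

Request:
{"op": "drive_tool", "data": {"motion": [{"xyz": [0,0,-0.003],"dr": [0,0,0],"grip": -1},{"xyz": [0,0,-0.003],"dr": [0,0,0],"grip": -1},{"xyz": [0,0,-0.003],"dr": [0,0,0],"grip": -1},{"xyz": [0,0,-0.003],"dr": [0,0,0],"grip": -1},{"xyz": [0,0,0],"dr": [0,0,0],"grip": -1},{"xyz": [0,0,0],"dr": [0,0,0],"grip": -1}]}}

```text
t: 7.65
position: [0.4876, -0.1928, 0.0972]
ee_rot: [-2.49, -1.914, 0.0]
force: [-0.2, 1.0, -4.4]
finger_gap: 0.0135
grasp_force: 40.0
```

Request:
{"op": "drive_tool", "data": {"motion": [{"xyz": [0,0,-0.001],"dr": [0,0,0],"grip": -1},{"xyz": [0,0,-0.001],"dr": [0,0,0],"grip": -1},{"xyz": [0,0,-0.001],"dr": [0,0,0],"grip": -1},{"xyz": [0,0,0],"dr": [0,0,0],"grip": -1},{"xyz": [0,0,0],"dr": [0,0,0],"grip": -1}]}}

```text
t: 8.07
position: [0.488, -0.193, 0.0948]
ee_rot: [2.49, 1.915, 0.0]
force: [-0.8, -0.2, -1.3]
finger_gap: 0.0138
grasp_force: 40.0
```

Request:
{"op": "drive_tool", "data": {"motion": [{"xyz": [0,0,-0.001],"dr": [0,0,0],"grip": -1},{"xyz": [0,0,0],"dr": [0,0,0],"grip": -1},{"xyz": [0,0,0],"dr": [0,0,0],"grip": -1}]}}

```text
t: 8.32
position: [0.488, -0.1931, 0.0948]
ee_rot: [2.49, 1.915, -0.0]
force: [-4.2, 1.4, 5.7]
finger_gap: 0.0137
grasp_force: 40.0
```

Request:
{"op": "drive_tool", "data": {"motion": [{"xyz": [0,0,0.0005],"dr": [0,0,0],"grip": 0},{"xyz": [0,0,0],"dr": [0,0,0],"grip": 0},{"xyz": [0,0,0],"dr": [0,0,0],"grip": 0},{"xyz": [0,0,0],"dr": [0,0,0],"grip": 0},{"xyz": [0,0,0],"dr": [0,0,0],"grip": 0},{"xyz": [0,0,0.02],"dr": [0,0,0],"grip": 0},{"xyz": [0,0,0.035],"dr": [0,0,0],"grip": 0},{"xyz": [0,0,0.035],"dr": [0,0,0],"grip": -1},{"xyz": [0,0,0.03],"dr": [0,0,0],"grip": -1},{"xyz": [0,0,0],"dr": [0,0,0],"grip": -1},{"xyz": [0,0,0],"dr": [0,0,0],"grip": -1}]}}

```text
t: 9.23
position: [0.4891, -0.1938, 0.2163]
ee_rot: [2.487, 1.912, 0.002]
force: [-1.2, 0.1, -0.3]
finger_gap: 0.0214
grasp_force: 0.0
```

```bash
python3 - <<'E'
from h import *
o=env.get_obs(); print(o['t'],o['position'],o['force'],o['finger_gap'])
for name in('scene','wrist'):
    im,d,P=snap(name,'seat_%s.png'%name)
    hsv=cv2.cvtColor(im,cv2.COLOR_RGB2HSV); H,S,V=[hsv[...,i].astype(int) for i in range(3)]
    C=cloud(d,P); near=np.hypot(C[...,0]-.4875,C[...,1]+.1935)<.17
    p,c=biggest((H>100)&(H<125)&(S>120)&(V>40)&near); q=C[p[:,1],p[:,0]]
    q=q[np.abs(q[:,2]-np.median(q[:,2]))<.004]
    A=np.c_[q[:,:2]-[.4875,-.1935],np.ones(len(q))]; print(name,c,'plane slope,z',np.linalg.lstsq(A,q[:,2],rcond=None)[0].round(4),rect(onplane(cv2.convexHull(p.astype(np.int32))[:,0],P,.089)))
    n,l,s,cc=cv2.connectedComponentsWithStats(((H>6)&(H<22)&(S>190)&(V>100)&near).astype(np.uint8))
    for k in range(1,n):
        if s[k,4]>60:
            pts=C[l==k]; w=(pts-[.4875,-.1935,0]); t=np.radians(75.1); u=np.array([np.cos(t),np.sin(t)]); x=np.array([u[1],-u[0]])
            print(' clip',s[k,4],cc[k].round(),'lid x',np.percentile(w[:,:2]@x,[5,95]).round(3),'y',np.percentile(w[:,:2]@u,[5,95]).round(3),'z',np.percentile(pts[:,2],[5,95]).round(3))
E
```

```text
9.2333 [ 0.48908593 -0.19378633  0.21628872] [-1.17789718  0.08231434 -0.29796406] 0.021382758052061107
scene [257.31663907 170.4660596 ] plane slope,z [-0.0005 -0.0022  0.0904] (array([ 489.3, -194.1]), array([200.6, 151. ]), 75.2)
 clip 273 [227. 148.] lid x [-0.024  0.03 ] y [-0.135 -0.1  ] z [0.094 0.111]
 clip 223 [281. 151.] lid x [-0.11  -0.074] y [-0.027  0.027] z [0.092 0.101]
 clip 177 [230. 184.] lid x [0.08 0.11] y [-0.025  0.027] z [0.093 0.114]
 clip 201 [289. 186.] lid x [-0.025  0.03 ] y [0.101 0.136] z [0.092 0.107]
wrist [318.57895739 168.32497025] plane slope,z [ 0.0001 -0.0008  0.0888] (array([ 487.5, -192.6]), array([196. , 147.6]), 75.1)
 clip 215 [320.  47.] lid x [-0.027  0.029] y [0.134 0.137] z [0.103 0.106]
 clip 1268 [316.  82.] lid x [-0.027  0.025] y [0.1   0.116] z [0.091 0.098]
 clip 2339 [410. 195.] lid x [0.075 0.105] y [-0.026  0.028] z [0.092 0.111]
 clip 90 [318. 282.] lid x [-0.018  0.017] y [-0.101 -0.098] z [0.09  0.093]
 clip 115 [319. 318.] lid x [-0.027  0.028] y [-0.133 -0.131] z [0.108 0.11 ]
```

View pics/seat_scene.png

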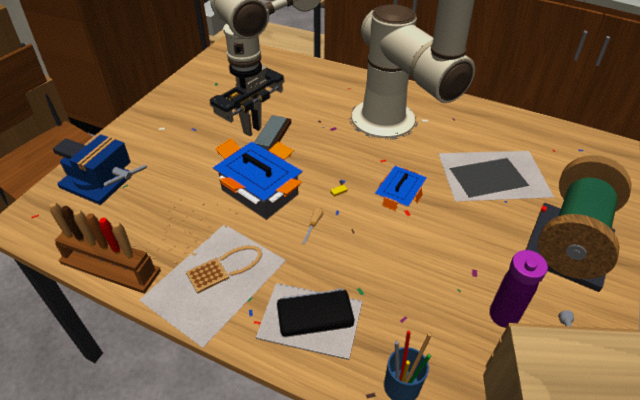

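The lid sits level with its plate top at z 0.089, and the four clips are still folded up. Now the +y clip: come down outside it with shut fingers.

Request:
{"op": "drive_tool", "data": {"motion": [{"xyz": [0.0086,0.0325,0],"dr": [0,0,0],"grip": -1},{"xyz": [0.0087,0.0325,0],"dr": [0,0,0],"grip": -1},{"xyz": [0.0087,0.0325,0],"dr": [0,0,0],"grip": -1},{"xyz": [0.0086,0.0325,0],"dr": [0,0,0],"grip": -1},{"xyz": [0,0,-0.03],"dr": [0,0,0],"grip": -1},{"xyz": [0,0,-0.03],"dr": [0,0,0],"grip": -1},{"xyz": [0,0,-0.03],"dr": [0,0,0],"grip": -1},{"xyz": [0,0,-0.01],"dr": [0,0,0],"grip": -1},{"xyz": [0,0,-0.01],"dr": [0,0,0],"grip": -1},{"xyz": [0,0,-0.01],"dr": [0,0,0],"grip": -1},{"xyz": [0,0,-0.01],"dr": [0,0,0],"grip": -1},{"xyz": [0,0,-0.01],"dr": [0,0,0],"grip": -1}], "squeeze": 20}}

```text
t: 10.33
position: [0.5235, -0.0635, 0.0744]
ee_rot: [2.489, 1.913, 0.002]
force: [-0.0, 0.1, 0.3]
finger_gap: 0.0004
grasp_force: 0.2
```

Request:
{"op": "drive_tool", "data": {"motion": [{"xyz": [0,0,-0.01],"dr": [0,0,0],"grip": -1},{"xyz": [0,0,-0.01],"dr": [0,0,0],"grip": -1},{"xyz": [0,0,-0.01],"dr": [0,0,0],"grip": -1},{"xyz": [0,0,0],"dr": [0,0,0],"grip": -1},{"xyz": [0,0,0],"dr": [0,0,0],"grip": -1}]}}

```text
t: 10.75
position: [0.522, -0.0628, 0.0434]
ee_rot: [-2.49, -1.914, 0.001]
force: [0.6, 1.3, 0.4]
finger_gap: 0.0006
grasp_force: 0.0
```

Request:
{"op": "drive_tool", "data": {"motion": [{"xyz": [-0.0003,-0.001,0],"dr": [0,0,0],"grip": -1},{"xyz": [-0.0003,-0.001,0],"dr": [0,0,0],"grip": -1},{"xyz": [-0.0003,-0.001,0],"dr": [0,0,0],"grip": -1},{"xyz": [0,0,0],"dr": [0,0,0],"grip": -1}]}}

```text
t: 11.08
position: [0.5221, -0.0658, 0.0445]
ee_rot: [2.491, 1.914, 0.002]
force: [1.8, 1.2, -1.4]
finger_gap: 0.0006
grasp_force: 1.3
```

Request:
{"op": "drive_tool", "data": {"motion": [{"xyz": [-0.0003,-0.001,0],"dr": [0,0,0],"grip": -1},{"xyz": [-0.0003,-0.001,0],"dr": [0,0,0],"grip": -1},{"xyz": [0,0,0],"dr": [0,0,0],"grip": -1}]}}

```text
t: 11.33
position: [0.5214, -0.067, 0.0441]
ee_rot: [-2.491, -1.914, -0.003]
force: [3.7, 4.8, -2.5]
finger_gap: 0.0001
grasp_force: 3.0
```

Request:
{"op": "drive_tool", "data": {"motion": [{"xyz": [-0.0003,-0.001,0],"dr": [0,0,0],"grip": -1},{"xyz": [-0.0003,-0.001,0],"dr": [0,0,0],"grip": -1},{"xyz": [0,0,0],"dr": [0,0,0],"grip": -1}]}}

```text
t: 11.58
position: [0.5205, -0.0686, 0.0438]
ee_rot: [-2.49, -1.913, -0.003]
force: [3.3, 5.0, -2.9]
finger_gap: 0.0003
grasp_force: 3.5
```

Request:
{"op": "drive_tool", "data": {"motion": [{"xyz": [-0.0003,-0.001,0],"dr": [0,0,0],"grip": -1},{"xyz": [0,0,0],"dr": [0,0,0],"grip": -1}]}}

```text
t: 11.75
position: [0.5198, -0.07, 0.0438]
ee_rot: [-2.489, -1.914, -0.001]
force: [1.3, 4.3, -1.3]
finger_gap: 0.0005
grasp_force: 2.0
```

Request:
{"op": "drive_tool", "data": {"motion": [{"xyz": [-0.0003,-0.001,0],"dr": [0,0,0],"grip": -1},{"xyz": [0,0,0],"dr": [0,0,0],"grip": -1}]}}

```text
t: 11.92
position: [0.5194, -0.0718, 0.0439]
ee_rot: [-2.49, -1.914, 0.0]
force: [1.1, 4.0, -1.3]
finger_gap: 0.0004
grasp_force: 1.6
```

Request:
{"op": "drive_tool", "data": {"motion": [{"xyz": [-0.0003,-0.001,0],"dr": [0,0,0],"grip": -1},{"xyz": [0,0,0],"dr": [0,0,0],"grip": -1}]}}

```text
t: 12.08
position: [0.5193, -0.072, 0.0439]
ee_rot: [-2.49, -1.913, -0.002]
force: [2.2, 5.7, -0.4]
finger_gap: 0.0001
grasp_force: 3.3
```

Request:
{"op": "drive_tool", "data": {"motion": [{"xyz": [-0.0003,-0.001,0],"dr": [0,0,0],"grip": -1},{"xyz": [0,0,0],"dr": [0,0,0],"grip": -1}]}}

```text
t: 12.25
position: [0.5193, -0.0722, 0.0439]
ee_rot: [-2.489, -1.912, -0.004]
force: [3.4, 8.9, -1.7]
finger_gap: 0.0005
grasp_force: 5.0
```

Request:
{"op": "drive_tool", "data": {"motion": [{"xyz": [-0.0003,-0.001,0],"dr": [0,0,0],"grip": -1},{"xyz": [0,0,0],"dr": [0,0,0],"grip": -1}]}}

```text
t: 12.42
position: [0.5192, -0.0724, 0.0439]
ee_rot: [-2.489, -1.911, -0.006]
force: [3.9, 12.1, -2.0]
finger_gap: 0.0004
grasp_force: 6.6
```

Request:
{"op": "drive_tool", "data": {"motion": [{"xyz": [-0.0003,-0.001,0],"dr": [0,0,0],"grip": -1},{"xyz": [0,0,0],"dr": [0,0,0],"grip": -1}]}}

```text
t: 12.58
position: [0.5191, -0.0725, 0.0439]
ee_rot: [-2.489, -1.91, -0.008]
force: [5.7, 16.1, -1.8]
finger_gap: 0.0004
grasp_force: 8.3
```

The +y clip went over its click at about 6 N and now holds hard: 16.6 N with no further travel. Next is the +x clip.

Request:
{"op": "drive_tool", "data": {"motion": [{"xyz": [0.0027,0.0103,0],"dr": [0,0,0],"grip": -1},{"xyz": [0.003,0.011,0],"dr": [0,0,0],"grip": -1},{"xyz": [0,0,0.035],"dr": [0,0,0],"grip": -1},{"xyz": [0,0,0.04],"dr": [0,0,0],"grip": -1},{"xyz": [0,0,0.035],"dr": [0,0,0],"grip": -1},{"xyz": [0.0154,-0.0337,0],"dr": [0,0,0],"grip": -1},{"xyz": [0.0154,-0.0337,0],"dr": [0,0,0],"grip": -1},{"xyz": [0.0154,-0.0337,0],"dr": [0,0,0],"grip": -1},{"xyz": [0.0154,-0.0337,0],"dr": [0,0,0],"grip": -1},{"xyz": [0.0154,-0.0337,0],"dr": [0,0,0],"grip": -1},{"xyz": [0,0,0],"dr": [0,0,0],"grip": -1},{"xyz": [0,0,-0.03],"dr": [0,0,0],"grip": -1}]}}

```text
t: 13.58
position: [0.6057, -0.2278, 0.1303]
ee_rot: [2.483, 1.904, 0.005]
force: [0.6, 0.4, 0.4]
finger_gap: 0.0004
grasp_force: 0.0
```

Request:
{"op": "drive_tool", "data": {"motion": [{"xyz": [0,0,-0.01],"dr": [0,0,0],"grip": -1},{"xyz": [0,0,-0.01],"dr": [0,0,0],"grip": -1},{"xyz": [0,0,-0.01],"dr": [0,0,0],"grip": -1},{"xyz": [0,0,-0.01],"dr": [0,0,0],"grip": -1},{"xyz": [0,0,-0.01],"dr": [0,0,0],"grip": -1},{"xyz": [0,0,-0.01],"dr": [0,0,0],"grip": -1},{"xyz": [0,0,-0.01],"dr": [0,0,0],"grip": -1},{"xyz": [0,0,-0.01],"dr": [0,0,0],"grip": -1},{"xyz": [0,0,0],"dr": [0,0,0],"grip": -1}]}}

```text
t: 14.33
position: [0.5997, -0.2223, 0.0413]
ee_rot: [-2.488, -1.912, 0.002]
force: [-0.1, 0.3, -0.3]
finger_gap: 0.0002
grasp_force: 0.0
```

Request:
{"op": "drive_tool", "data": {"motion": [{"xyz": [-0.001,0.0003,0],"dr": [0,0,0],"grip": -1},{"xyz": [-0.001,0.0003,0],"dr": [0,0,0],"grip": -1},{"xyz": [-0.001,0.0003,0],"dr": [0,0,0],"grip": -1},{"xyz": [0,0,0],"dr": [0,0,0],"grip": -1}]}}

```text
t: 14.67
position: [0.599, -0.2226, 0.045]
ee_rot: [2.489, 1.913, 0.001]
force: [1.4, -1.4, -1.1]
finger_gap: 0.0006
grasp_force: 0.7
```

Request:
{"op": "drive_tool", "data": {"motion": [{"xyz": [-0.001,0.0003,0],"dr": [0,0,0],"grip": -1},{"xyz": [-0.001,0.0003,0],"dr": [0,0,0],"grip": -1},{"xyz": [0,0,0],"dr": [0,0,0],"grip": -1}]}}

```text
t: 14.92
position: [0.5981, -0.2224, 0.0451]
ee_rot: [2.487, 1.912, 0.004]
force: [6.3, -1.5, -2.4]
finger_gap: 0.0005
grasp_force: 3.0
```

Request:
{"op": "drive_tool", "data": {"motion": [{"xyz": [-0.001,0.0003,0],"dr": [0,0,0],"grip": -1},{"xyz": [-0.001,0.0003,0],"dr": [0,0,0],"grip": -1},{"xyz": [0,0,0],"dr": [0,0,0],"grip": -1}]}}

```text
t: 15.17
position: [0.5973, -0.2222, 0.0456]
ee_rot: [2.485, 1.91, 0.006]
force: [9.0, -1.6, -3.0]
finger_gap: 0.0002
grasp_force: 4.5
```

Request:
{"op": "drive_tool", "data": {"motion": [{"xyz": [-0.001,0.0003,0],"dr": [0,0,0],"grip": -1},{"xyz": [0,0,0],"dr": [0,0,0],"grip": -1}]}}

```text
t: 15.33
position: [0.5966, -0.2221, 0.0457]
ee_rot: [2.485, 1.909, 0.007]
force: [10.1, -2.2, -2.9]
finger_gap: 0.0004
grasp_force: 4.9
```

Request:
{"op": "drive_tool", "data": {"motion": [{"xyz": [-0.001,0.0003,0],"dr": [0,0,0],"grip": -1},{"xyz": [0,0,0],"dr": [0,0,0],"grip": -1}]}}

```text
t: 15.5
position: [0.5957, -0.2219, 0.0457]
ee_rot: [2.485, 1.909, 0.007]
force: [10.6, -1.7, -4.3]
finger_gap: 0.0004
grasp_force: 5.1
```

Request:
{"op": "drive_tool", "data": {"motion": [{"xyz": [-0.001,0.0003,0],"dr": [0,0,0],"grip": -1},{"xyz": [0,0,0],"dr": [0,0,0],"grip": -1}]}}

```text
t: 15.67
position: [0.5931, -0.221, 0.0453]
ee_rot: [2.487, 1.912, 0.003]
force: [2.6, -0.5, -1.1]
finger_gap: 0.0004
grasp_force: 1.1
```

Request:
{"op": "drive_tool", "data": {"motion": [{"xyz": [-0.001,0.0003,0],"dr": [0,0,0],"grip": -1},{"xyz": [0,0,0],"dr": [0,0,0],"grip": -1}]}}

```text
t: 15.83
position: [0.592, -0.2206, 0.0451]
ee_rot: [2.487, 1.912, 0.004]
force: [6.9, -2.1, -1.8]
finger_gap: 0.0008
grasp_force: 3.3
```

Request:
{"op": "drive_tool", "data": {"motion": [{"xyz": [0,0,0],"dr": [0,0,0],"grip": -1},{"xyz": [0,0,0],"dr": [0,0,0],"grip": -1}]}}

```text
t: 16.0
position: [0.5921, -0.2207, 0.0451]
ee_rot: [2.487, 1.912, 0.004]
force: [6.3, -2.1, -1.6]
finger_gap: 0.0005
grasp_force: 3.3
```

Click: the force fell from 10.8 to 2.7 N and then rose again. I push on gently to confirm the hard stop.

Request:
{"op": "drive_tool", "data": {"motion": [{"xyz": [-0.001,0.0003,0],"dr": [0,0,0],"grip": -1},{"xyz": [0,0,0],"dr": [0,0,0],"grip": -1}]}}

```text
t: 16.17
position: [0.5919, -0.2207, 0.0454]
ee_rot: [2.486, 1.91, 0.006]
force: [9.0, -3.2, -3.5]
finger_gap: 0.0005
grasp_force: 4.6
```

Request:
{"op": "drive_tool", "data": {"motion": [{"xyz": [-0.001,0.0003,0],"dr": [0,0,0],"grip": -1},{"xyz": [0,0,0],"dr": [0,0,0],"grip": -1}]}}

```text
t: 16.33
position: [0.5918, -0.2207, 0.0457]
ee_rot: [2.484, 1.909, 0.008]
force: [12.3, -2.7, -4.7]
finger_gap: 0.0007
grasp_force: 5.8
```

Request:
{"op": "drive_tool", "data": {"motion": [{"xyz": [-0.001,0.0003,0],"dr": [0,0,0],"grip": -1},{"xyz": [0,0,0],"dr": [0,0,0],"grip": -1}]}}

```text
t: 16.5
position: [0.5917, -0.2207, 0.0461]
ee_rot: [2.483, 1.908, 0.01]
force: [14.2, -3.5, -5.2]
finger_gap: 0.0005
grasp_force: 6.9
```

Request:
{"op": "drive_tool", "data": {"motion": [{"xyz": [0.0103,-0.0027,0],"dr": [0,0,0],"grip": -1},{"xyz": [0.011,-0.003,0],"dr": [0,0,0],"grip": -1},{"xyz": [0,0,0.035],"dr": [0,0,0],"grip": -1},{"xyz": [0,0,0.04],"dr": [0,0,0],"grip": -1},{"xyz": [0,0,0.035],"dr": [0,0,0],"grip": -1},{"xyz": [-0.0311,-0.0196,0],"dr": [0,0,0],"grip": -1},{"xyz": [-0.0311,-0.0196,0],"dr": [0,0,0],"grip": -1},{"xyz": [-0.0311,-0.0196,0],"dr": [0,0,0],"grip": -1},{"xyz": [-0.0311,-0.0196,0],"dr": [0,0,0],"grip": -1},{"xyz": [-0.0311,-0.0196,0],"dr": [0,0,0],"grip": -1},{"xyz": [0,0,0],"dr": [0,0,0],"grip": -1},{"xyz": [0,0,-0.03],"dr": [0,0,0],"grip": -1}]}}

```text
t: 17.5
position: [0.4543, -0.3267, 0.1298]
ee_rot: [2.485, 1.904, 0.001]
force: [1.5, -0.6, 0.4]
finger_gap: 0.0004
grasp_force: 0.0
```

Request:
{"op": "drive_tool", "data": {"motion": [{"xyz": [0,0,-0.01],"dr": [0,0,0],"grip": -1},{"xyz": [0,0,-0.01],"dr": [0,0,0],"grip": -1},{"xyz": [0,0,-0.01],"dr": [0,0,0],"grip": -1},{"xyz": [0,0,-0.01],"dr": [0,0,0],"grip": -1},{"xyz": [0,0,-0.01],"dr": [0,0,0],"grip": -1},{"xyz": [0,0,-0.01],"dr": [0,0,0],"grip": -1},{"xyz": [0,0,-0.01],"dr": [0,0,0],"grip": -1},{"xyz": [0,0,-0.01],"dr": [0,0,0],"grip": -1},{"xyz": [0,0,0],"dr": [0,0,0],"grip": -1},{"xyz": [0,0,0],"dr": [0,0,0],"grip": -1}]}}

```text
t: 18.33
position: [0.4527, -0.3223, 0.0433]
ee_rot: [-2.49, -1.914, 0.0]
force: [-0.3, 0.1, 0.3]
finger_gap: 0.0006
grasp_force: 0.0
```

Now the -y clip: press inward along +lid y.

Request:
{"op": "drive_tool", "data": {"motion": [{"xyz": [0.0003,0.001,0],"dr": [0,0,0],"grip": -1},{"xyz": [0.0003,0.001,0],"dr": [0,0,0],"grip": -1},{"xyz": [0.0003,0.001,0],"dr": [0,0,0],"grip": -1},{"xyz": [0,0,0],"dr": [0,0,0],"grip": -1}]}}

```text
t: 18.67
position: [0.454, -0.3211, 0.0447]
ee_rot: [2.488, 1.913, -0.003]
force: [-1.3, -5.7, -3.4]
finger_gap: 0.0005
grasp_force: 2.9
```

Request:
{"op": "drive_tool", "data": {"motion": [{"xyz": [0.0003,0.001,0],"dr": [0,0,0],"grip": -1},{"xyz": [0.0003,0.001,0],"dr": [0,0,0],"grip": -1},{"xyz": [0,0,0],"dr": [0,0,0],"grip": -1}]}}

```text
t: 18.92
position: [0.4544, -0.3199, 0.0447]
ee_rot: [2.487, 1.913, -0.004]
force: [-2.7, -8.0, -5.3]
finger_gap: 0.0005
grasp_force: 4.3
```

Request:
{"op": "drive_tool", "data": {"motion": [{"xyz": [0.0003,0.001,0],"dr": [0,0,0],"grip": -1},{"xyz": [0.0003,0.001,0],"dr": [0,0,0],"grip": -1},{"xyz": [0,0,0],"dr": [0,0,0],"grip": -1}]}}

```text
t: 19.17
position: [0.4553, -0.3169, 0.0447]
ee_rot: [2.489, 1.913, -0.002]
force: [0.2, -2.3, -0.6]
finger_gap: 0.0008
grasp_force: 1.4
```

Request:
{"op": "drive_tool", "data": {"motion": [{"xyz": [0.0003,0.001,0],"dr": [0,0,0],"grip": -1},{"xyz": [0,0,0],"dr": [0,0,0],"grip": -1}]}}

```text
t: 19.33
position: [0.4556, -0.3156, 0.0447]
ee_rot: [2.489, 1.914, -0.002]
force: [-1.2, -4.8, -1.1]
finger_gap: 0.0003
grasp_force: 2.5
```

Request:
{"op": "drive_tool", "data": {"motion": [{"xyz": [0.0003,0.001,0],"dr": [0,0,0],"grip": -1},{"xyz": [0,0,0],"dr": [0,0,0],"grip": -1}]}}

```text
t: 19.5
position: [0.4557, -0.3154, 0.0448]
ee_rot: [2.487, 1.914, -0.004]
force: [-2.4, -8.6, -3.7]
finger_gap: 0.0005
grasp_force: 4.0
```

Request:
{"op": "drive_tool", "data": {"motion": [{"xyz": [0.0003,0.001,0],"dr": [0,0,0],"grip": -1},{"xyz": [0,0,0],"dr": [0,0,0],"grip": -1}]}}

```text
t: 19.67
position: [0.4558, -0.3153, 0.0448]
ee_rot: [2.486, 1.913, -0.006]
force: [-3.2, -10.2, -2.8]
finger_gap: 0.0003
grasp_force: 5.4
```

Request:
{"op": "drive_tool", "data": {"motion": [{"xyz": [0.0003,0.001,0],"dr": [0,0,0],"grip": -1},{"xyz": [0,0,0],"dr": [0,0,0],"grip": -1}]}}

```text
t: 19.83
position: [0.4559, -0.3151, 0.0449]
ee_rot: [2.485, 1.913, -0.007]
force: [-5.0, -13.2, -4.6]
finger_gap: 0.0006
grasp_force: 6.9
```

Request:
{"op": "drive_tool", "data": {"motion": [{"xyz": [-0.0027,-0.0103,0],"dr": [0,0,0],"grip": -1},{"xyz": [-0.003,-0.011,0],"dr": [0,0,0],"grip": -1},{"xyz": [0,0,0.035],"dr": [0,0,0],"grip": -1},{"xyz": [0,0,0.04],"dr": [0,0,0],"grip": -1},{"xyz": [0,0,0.035],"dr": [0,0,0],"grip": -1},{"xyz": [-0.0153,0.034,0],"dr": [0,0,0],"grip": -1},{"xyz": [-0.0153,0.034,0],"dr": [0,0,0],"grip": -1},{"xyz": [-0.0153,0.034,0],"dr": [0,0,0],"grip": -1},{"xyz": [-0.0153,0.034,0],"dr": [0,0,0],"grip": -1},{"xyz": [-0.0153,0.034,0],"dr": [0,0,0],"grip": -1},{"xyz": [0,0,0],"dr": [0,0,0],"grip": -1},{"xyz": [0,0,-0.03],"dr": [0,0,0],"grip": -1}]}}

```text
t: 20.83
position: [0.3773, -0.1642, 0.1288]
ee_rot: [2.48, 1.911, 0.005]
force: [0.6, -2.3, 0.0]
finger_gap: 0.0004
grasp_force: 0.0
```

Request:
{"op": "drive_tool", "data": {"motion": [{"xyz": [0,0,-0.01],"dr": [0,0,0],"grip": -1},{"xyz": [0,0,-0.01],"dr": [0,0,0],"grip": -1},{"xyz": [0,0,-0.01],"dr": [0,0,0],"grip": -1},{"xyz": [0,0,-0.01],"dr": [0,0,0],"grip": -1},{"xyz": [0,0,-0.01],"dr": [0,0,0],"grip": -1},{"xyz": [0,0,-0.01],"dr": [0,0,0],"grip": -1},{"xyz": [0,0,-0.01],"dr": [0,0,0],"grip": -1},{"xyz": [0,0,-0.01],"dr": [0,0,0],"grip": -1},{"xyz": [0,0,0],"dr": [0,0,0],"grip": -1},{"xyz": [0,0,0],"dr": [0,0,0],"grip": -1}]}}

```text
t: 21.67
position: [0.3738, -0.1627, 0.0435]
ee_rot: [-2.49, -1.914, 0.001]
force: [-0.4, 0.1, 0.3]
finger_gap: 0.0002
grasp_force: 0.0
```

Request:
{"op": "drive_tool", "data": {"motion": [{"xyz": [0.001,-0.0003,0],"dr": [0,0,0],"grip": -1},{"xyz": [0.001,-0.0003,0],"dr": [0,0,0],"grip": -1},{"xyz": [0,0,0],"dr": [0,0,0],"grip": -1}]}}

```text
t: 21.92
position: [0.3768, -0.164, 0.0447]
ee_rot: [2.49, 1.914, 0.0]
force: [-0.2, 0.7, 0.4]
finger_gap: 0.0006
grasp_force: 0.0
```

Request:
{"op": "drive_tool", "data": {"motion": [{"xyz": [0.001,-0.0003,0],"dr": [0,0,0],"grip": -1},{"xyz": [0.001,-0.0003,0],"dr": [0,0,0],"grip": -1},{"xyz": [0,0,0],"dr": [0,0,0],"grip": -1}]}}

```text
t: 22.17
position: [0.3785, -0.1643, 0.0443]
ee_rot: [2.49, 1.914, 0.0]
force: [-0.3, 0.4, 0.7]
finger_gap: 0.0005
grasp_force: 0.0
```

Request:
{"op": "drive_tool", "data": {"motion": [{"xyz": [0.001,-0.0003,0],"dr": [0,0,0],"grip": -1},{"xyz": [0.001,-0.0003,0],"dr": [0,0,0],"grip": -1},{"xyz": [0,0,0],"dr": [0,0,0],"grip": -1}]}}

```text
t: 22.42
position: [0.3801, -0.1647, 0.044]
ee_rot: [-2.49, -1.915, 0.0]
force: [-0.4, 0.1, 0.4]
finger_gap: 0.0005
grasp_force: 0.5
```

Request:
{"op": "drive_tool", "data": {"motion": [{"xyz": [0.001,-0.0003,0],"dr": [0,0,0],"grip": -1},{"xyz": [0.001,-0.0003,0],"dr": [0,0,0],"grip": -1},{"xyz": [0,0,0],"dr": [0,0,0],"grip": -1}]}}

```text
t: 22.67
position: [0.3811, -0.1648, 0.0434]
ee_rot: [-2.488, -1.914, 0.002]
force: [-5.0, -0.5, -0.5]
finger_gap: 0.0007
grasp_force: 2.4
```

Request:
{"op": "drive_tool", "data": {"motion": [{"xyz": [0.001,-0.0003,0],"dr": [0,0,0],"grip": -1},{"xyz": [0.001,-0.0003,0],"dr": [0,0,0],"grip": -1},{"xyz": [0,0,0],"dr": [0,0,0],"grip": -1}]}}

```text
t: 22.92
position: [0.3822, -0.165, 0.0429]
ee_rot: [-2.487, -1.912, 0.004]
force: [-7.8, -0.3, -2.6]
finger_gap: 0.0007
grasp_force: 3.2
```

Request:
{"op": "drive_tool", "data": {"motion": [{"xyz": [0.001,-0.0003,0],"dr": [0,0,0],"grip": -1},{"xyz": [0,0,0],"dr": [0,0,0],"grip": -1}]}}

```text
t: 23.08
position: [0.383, -0.165, 0.0428]
ee_rot: [-2.486, -1.912, 0.004]
force: [-6.8, 0.8, -2.3]
finger_gap: 0.0002
grasp_force: 3.3
```

Request:
{"op": "drive_tool", "data": {"motion": [{"xyz": [0.001,-0.0003,0],"dr": [0,0,0],"grip": -1},{"xyz": [0,0,0],"dr": [0,0,0],"grip": -1}]}}

```text
t: 23.25
position: [0.3841, -0.1652, 0.0428]
ee_rot: [-2.486, -1.912, 0.003]
force: [-6.1, 1.4, -1.8]
finger_gap: 0.0006
grasp_force: 3.0
```

Request:
{"op": "drive_tool", "data": {"motion": [{"xyz": [0.001,-0.0003,0],"dr": [0,0,0],"grip": -1},{"xyz": [0,0,0],"dr": [0,0,0],"grip": -1}]}}

```text
t: 23.42
position: [0.3869, -0.1664, 0.0436]
ee_rot: [-2.49, -1.914, -0.0]
force: [-4.0, 0.8, -1.5]
finger_gap: 0.0005
grasp_force: 2.1
```

Request:
{"op": "drive_tool", "data": {"motion": [{"xyz": [0.001,-0.0003,0],"dr": [0,0,0],"grip": -1},{"xyz": [0,0,0],"dr": [0,0,0],"grip": -1}]}}

```text
t: 23.58
position: [0.387, -0.1664, 0.0436]
ee_rot: [-2.488, -1.913, 0.002]
force: [-5.9, 1.7, -0.3]
finger_gap: 0.0004
grasp_force: 3.2
```

Request:
{"op": "drive_tool", "data": {"motion": [{"xyz": [0.001,-0.0003,0],"dr": [0,0,0],"grip": -1},{"xyz": [0,0,0],"dr": [0,0,0],"grip": -1}]}}

```text
t: 23.75
position: [0.3872, -0.1664, 0.0435]
ee_rot: [-2.486, -1.912, 0.004]
force: [-10.4, 2.1, 2.7]
finger_gap: 0.0001
grasp_force: 5.1
```

Clicked and on the hard stop. One more millimetre, then I retreat and check with pictures.

Request:
{"op": "drive_tool", "data": {"motion": [{"xyz": [0.001,-0.0003,0],"dr": [0,0,0],"grip": -1},{"xyz": [0,0,0],"dr": [0,0,0],"grip": -1}]}}

```text
t: 23.92
position: [0.3873, -0.1664, 0.0434]
ee_rot: [-2.484, -1.912, 0.006]
force: [-13.3, 2.1, 6.9]
finger_gap: 0.0001
grasp_force: 7.0
```

Request:
{"op": "drive_tool", "data": {"motion": [{"xyz": [-0.01,0.003,0],"dr": [0,0,0],"grip": -1},{"xyz": [-0.013,0.004,0],"dr": [0,0,0],"grip": -1},{"xyz": [0,0,0.035],"dr": [0,0,0],"grip": -1},{"xyz": [0,0,0.04],"dr": [0,0,0],"grip": -1},{"xyz": [0,0,0.04],"dr": [0,0,0],"grip": -1},{"xyz": [0,0,0.035],"dr": [0,0,0],"grip": -1},{"xyz": [0.025,-0.005,0.03],"dr": [0,0,0],"grip": -1},{"xyz": [0.03,-0.007,0.01],"dr": [0,0,0],"grip": -1},{"xyz": [0.03,-0.007,0],"dr": [0,0,0],"grip": -1},{"xyz": [0.027,-0.007,0],"dr": [0,0,0],"grip": -1},{"xyz": [0,0,0],"dr": [0,0,0],"grip": -1},{"xyz": [0,0,0],"dr": [0,0,0],"grip": -1}]}}

```text
t: 24.92
position: [0.4802, -0.187, 0.2341]
ee_rot: [2.489, 1.915, 0.001]
force: [-0.6, 0.4, 0.0]
finger_gap: 0.0004
grasp_force: 0.0
```

```bash
python3 - <<'E'
from h import *
o=env.get_obs(); print(o['t'],o['position'],o['force'])
ims={}
for name in('scene','wrist'):
    im,d,P=snap(name,'fin_%s.png'%name)
    hsv=cv2.cvtColor(im,cv2.COLOR_RGB2HSV); H,S,V=[hsv[...,i].astype(int) for i in range(3)]
    C=cloud(d,P); near=np.hypot(C[...,0]-.4875,C[...,1]+.1935)<.17
    p,c=biggest((H>100)&(H<125)&(S>120)&(V>40)&near); q=C[p[:,1],p[:,0]]; q=q[np.abs(q[:,2]-np.median(q[:,2]))<.004]
    A=np.c_[q[:,:2]-[.4875,-.1935],np.ones(len(q))]; print(name,np.linalg.lstsq(A,q[:,2],rcond=None)[0].round(4))
    n,l,s,cc=cv2.connectedComponentsWithStats(((H>6)&(H<22)&(S>190)&(V>80)&near).astype(np.uint8))
    for k in range(1,n):
        if s[k,4]>40: pts=C[l==k]; w=pts-[.4875,-.1935,0]; u=np.array([.257,.966]); x=np.array([.966,-.257]); print(' clip',s[k,4],cc[k].round(),np.percentile(w[:,:2]@x,[5,95]).round(3),np.percentile(w[:,:2]@u,[5,95]).round(3),np.percentile(pts[:,2],[5,95]).round(3))
a=cv2.imread('pics/fin_scene.png')[90:240,170:390]; b=cv2.imread('pics/fin_wrist.png')[30:330,180:480]
cv2.imwrite('pics/fin.png',np.hstack([cv2.resize(a,(480,327)),cv2.resize(b,(320,327))]))
E
```

```text
24.9167 [ 0.4802442  -0.18697051  0.23413389] [-0.55614537  0.37713671  0.00575914]
scene [ 0.0013 -0.0005  0.0903]
 clip 245 [235. 190.] [0.08  0.096] [-0.027  0.027] [0.055 0.091]
 clip 256 [286. 192.] [-0.025  0.029] [0.1   0.114] [0.052 0.09 ]
wrist [-0.0001 -0.0007  0.0888]
 clip 382 [328.  91.] [-0.027  0.026] [0.104 0.114] [0.055 0.09 ]
 clip 152 [254. 188.] [-0.089 -0.079] [-0.023  0.029] [0.059 0.09 ]
 clip 226 [402. 188.] [0.079 0.093] [-0.025  0.028] [0.055 0.088]
```

View pics/fin.png

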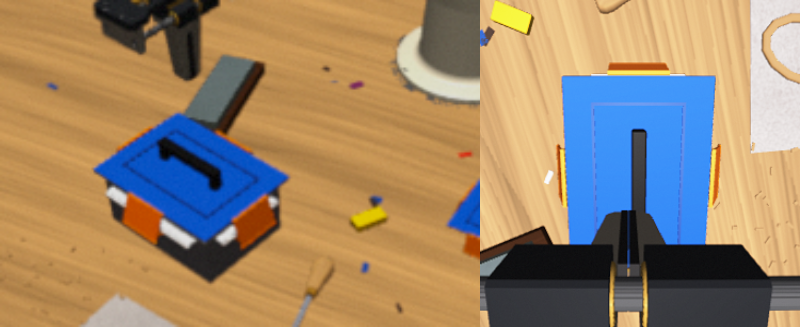

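The pictures show the lid level and down, with the +x, -x and +y clips hanging closed. The -y clip is out of view, but its click and hard stop were felt. I hand in.

```bash
python3 -c "
from rig import env; print(env.finish_job())"
```

```text
the job is handed in; nothing more can be done
None
```

The lid sits level and fully down on the box, and all four clips were pressed through their click onto the hard stop, with no force reading over about 17 N; the job was handed in at about 25 s, with the -y clip's closure felt but not seen in the final pictures.

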